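# Slide a sawn stone billet along the rail into the pocket of the squaring jig

### The job

On the squaring jig, push the rectangular stone billet with a fingertip until its long side lies flush against the rail, and pin it there for a moment while it is still in the middle of the plate. Then, keeping it along the rail, drag it to the T-shaped stop (not the plain bar stop) and home into the corner pocket, its end against the stop and its side against the rail, and let go. Only push or press on it from outside: do not take it between the fingers, lift or tip it, and leave everything else on the bench where it is.

Things in the scene. Friction and masses are not known exactly. Their poses are not given: they have to be found in the camera images.
- jig: Squaring jig, fixed: aluminium plate 200 (x) x 380 (y) x 10 mm; origin at the centre of its underside, on the bench. A steel rail 20 mm wide, 12 mm high (top 22 mm above the bench) runs along y near the +x edge; its guiding face looks to jig -x, at jig x = +70 mm. Plate, rail and stops are waxed: stone slides easily (friction about 0.2; a fingertip grips stone better).
- tee_stop: T-shaped stop, fixed on the plate near either end of the rail, axes as the jig's. Origin: plate's top, rail face, mid stem. Stem 45 mm long from the rail to -x, 14 mm thick in y, 12 mm high (screw head 16). Across its outer end a lip 42 mm long (y -21 to +21), x -35 to -45. Rail, stem and lip make the pocket, 35 mm wide, 14 mm deep; use the one on the side facing the plate's middle.
- bar_stop: Plain straight steel stop, fixed on the plate near the other end of the rail: as the T-shaped one but with no lip. Not to be used. Same origin and axes.
- billet: Sawn rectangular grey stone billet, 32 (x) x 64 (y) x 16 mm (z), about 90 g, loose and flat on the plate's middle stretch, off the rail and askew (up to 0.5 rad). Origin at the centre of its underside. Flush on the rail its origin lies at jig x = +54 mm; home, it also lies 39 mm along y from the T-shaped stop's origin.
- core_slice: Round stone slice, 32 mm across, 10 mm thick, flat on the plate by its -x edge near one end; leave alone. Origin at the centre of its underside.
- core_plug: Round stone plug, 28 mm across, 40 mm tall, upright on the plate by its -x edge near the other end; leave alone. Origin at the centre of its underside.
- hammer: Hammer 260 mm long, lying on the bench at the right; leave alone. Origin under its middle, handle to its -x.
- chisel: Steel chisel 155 mm long, 14 mm thick, lying on the bench at the left; leave alone. Origin under its middle.
- specimen: Rough stone lump about 110 x 90 x 65 mm on the bench at the left; leave alone. Origin at the centre of its underside.
- bottle: White bottle with a black cap, 48 mm across, 110 mm tall, standing on the bench at the right; leave alone. Origin at the centre of its underside.
There are look-alikes about, which are no part of the job. Leave any purple or yellow look-alike of the billet alone.

How it is judged (in metres and radians):
On the way, in this order (a step that is already met when the one before it is completed fails the run):
1. a fingertip pins the billet, long side flush on the rail, while its centre is still in the middle stretch (within 70 mm of the plate's middle along the rail) (x of billet in the frame of jig between 0.0515 and 0.057 m and angle between the y axis of billet and the y axis of jig, either way round below 0.06 rad and z of billet in the frame of jig below 0.013 m and y of billet in the frame of jig between -0.07 and 0.07 m and contact force between the fingers and billet above 0.5 N), for 0.1 s.
2. the billet is home in the pocket (x of billet in the frame of jig between 0.0515 and 0.057 m and angle between the y axis of billet and the y axis of jig, either way round below 0.06 rad and z of billet in the frame of jig below 0.013 m and y of billet in the frame of tee_stop between -0.0415 and 0.0415 m and y of billet in the frame of jig between -0.125 and 0.125 m), for 0.1 s.
At the end, for the whole second after the job is handed in: The billet lies flat and still in the pocket of the T-shaped stop: long side on the rail (gap under 2.5 mm, within 0.06 rad), end against the stem (gap under 2.5 mm), touched by nothing of the robot (all of step 2 and linear speed of billet below 0.01 m/s and angular speed of billet below 0.1 rad/s).
It fails at once if the billet is lifted more than 6 mm off the plate (z of billet in the frame of jig above 0.016 m).
It fails at once if the billet is tipped by more than 0.25 rad (angle between billet's own z axis and vertical above 0.25 rad).
It fails at once if the billet is taken between the fingers (it is touched while the point between the fingertips is inside its outline, low down) (contact force between the fingers and billet above 0.3 N and x of the grasp point in the frame of billet between -0.011 and 0.011 m and y of the grasp point in the frame of billet between -0.027 and 0.027 m and z of the grasp point in the frame of billet below 0.028 m).
It fails at once if the billet is more than 8 mm off the rail once its centre has left the middle stretch (70 mm either side of the plate's middle) ((y of billet in the frame of jig above 0.07 m or y of billet in the frame of jig below -0.07 m) and x of billet in the frame of jig below 0.046 m).
It fails at once if another thing on the bench is moved by more than 10 mm (distance of any of core_slice, core_plug, hammer, chisel, specimen, bottle from where it was at the start of the episode above 0.01 m).
It also fails if it takes over 45 s, if anything falls off the work surface, if the arm or the gripper's body presses on something with over 40 N, if the wrist force passes 120 N, or if a joint passes its speed limit or range.

### The arm

A 6-joint arm with a two-finger parallel gripper is mounted at the origin on the work surface. World frame = base frame: x ahead of the robot, y to its left, z up, the work surface at z = 0. Lengths are in m, angles in degrees, forces in N, time in s.
With the tool pointing down it reaches from about 0.4 to 0.825 m from the base axis. Payload 7 kg.
Tool frame: the origin (TCP) lies at the centre of the arm's flange, where the gripper is bolted on; the fingertips stand 178 mm ahead of it and the grasp point (between the pads) lies 159 mm ahead of it (tip_reach is the distance from the TCP to the fingertips, in m); z points along the fingers, y is the line along which they close (so a half turn about z gives the same grasp; the last joint's range is limited). The gripper opens to 88 mm and grips with 3 to 60 N. Pads are 19 mm wide; open, the fingers measure 130 mm over their backs; the gripper's body (78 mm by 193 mm) begins 47 mm behind the grasp point.
Start: joints at [80.449, 20.546, 0.682, 0, -70.136, -16.507], TCP at [0.297, 0.606, 0.405] pointing down, gripper open.
Joint ranges: [-176.03, 176.03], [-82.01, 121.73], [-58.28, 71.71], [-173.87, 95.51], [-174.79, -0.11], [-173.66, 173.66]. Speed limits (degrees/s): [136.94, 136.94, 172.46, 180, 180, 180].

### API

Orientations are given as [roll, pitch, yaw] about the fixed x, y, z axes, in that order (R = Rz(yaw) Ry(pitch) Rx(roll)).
In Python, from plant import * gives the robot as it stands.
- The arm moves only by the shell command python3 -m handwheel 'ROWS'. ROWS is JSON, a list of rows, each a list of 7 numbers: the opening, from -1 (shut) to 1 (fully open), then the shift along the tool's x, y, z as a fraction of full scale, then the turn, a rotation vector about the tool's x, y, z as a fraction of full scale. A call has 1 to 5 rows; each row shifts and turns the commanded pose from where the row before left it, along the tool's axes as they then stand; what a row does not reach is not made up. Full scale, the value 1, is 0.025 m for a shift and 6 degrees for a turn. A row lasts 1/8 s, in which the tool goes at most 62.5 mm and 10.7 degrees, less where a joint would pass 70% of its speed; a pose out of reach is approached as far as the arm can. A call with a number of a shift or a turn outside -1 to 1 is refused whole. A call with a gripper value outside its range is refused whole. The fingers move at their own pace and stop on an object; the grip force is fixed at half the most. Time passes only in rows, so rows that do not move let the fingers close. It gives the time, the measured TCP pose, the force, the opening and the grip force at its end, in the units of the state.
- get_obs(): the state, without advancing time (a new reading comes with each control period).
- snapshot(name): name is "scene" or "top" or "wrist"; returns a dict with "color" (420x560x3 uint8, red, green, blue), "fx", "fy", "cx", "cy" (pixels), "R" (3x3) and "t" (3): a world point X has camera coordinates R X + t; the wrist camera has in their place "tool_from_camera" (4x4, takes a point from camera to tool coordinates, whose origin is the TCP and whose axes are the flange's). Camera axes: x right, y down, z forward; pixel columns grow to the right and rows downward; lengths in m; the calibration is good to about 2 mm. A picture is of the moment at which its call begins: read the wrist's pose just before it. There is no depth.
- close_job(): hands the job in; it is judged then, once.
The state is a dict: "clock": time; "joint_pos": joint angles; "qvel": joint speeds; "tau": joint torques, N m; "tool_pos": TCP position; "orientation": TCP orientation; "force": force on the tool from outside, world axes, zero at the start; "moment": the same for the moment, N m; "opening": finger opening in m; "gripper_force": force on a finger pad.
Only numpy, scipy, OpenCV 4.12 (cv2) and the standard library are available. Lean on these libraries where they do the work, as an engineer would, in place of code of your own. Each camera call takes 0.05 s, during which the arm holds its last target. There are 200 camera calls.

## Working session

There is one attempt and no reset: what is moved stays moved. The work goes in short steps, Python scripts to look and compute and a shell command to move; the robot and the scene stay as the last step left them, time stands still between calls to the robot, and variables do not carry over. Pictures are saved under pics/ and viewed, at most 10 in all, crops included, and the job is handed in when it is done.

```bash
mkdir -p pics; python3 - <<'E'
from plant import *
import cv2
print(get_obs())
for n in ("scene","top"):
    s=snapshot(n); cv2.imwrite(f"pics/{n}0.png",cv2.resize(s["color"][:,:,::-1],None,fx=1.42,fy=1.42,interpolation=cv2.INTER_CUBIC)); print(n,s["fx"],s["cx"],s["cy"],s["R"],s["t"])
E
```

```text
{'clock': 0.0, 'joint_pos': array([ 8.04495088e+01,  2.05898130e+01,  6.33787705e-01, -2.15348588e-02,
       -7.01363806e+01, -1.65054702e+01]), 'qvel': array([ 0.06370455, -0.04671112, -0.04946562, -0.01100018,  0.0216584 ,
       -0.00888993]), 'tau': array([ 2.79076034e-03, -5.82726574e+01,  2.93047732e+01,  6.99658647e+00,
        6.97416253e-03, -1.46059956e-04]), 'tool_pos': array([0.29641731, 0.60620538, 0.40373642]), 'orientation': array([ 1.79905650e+02, -6.84584382e-03, -2.60632892e+01]), 'force': array([-0.02982164,  0.12087343,  0.12902038]), 'moment': array([0.01115339, 0.01999359, 0.0018301 ]), 'gripper_force': 0.0, 'opening': 0.08768561959833472}
scene 473.0630255524007 274.4560338777156 214.92402906081307 [[ 0.72613713  0.6875148  -0.00694727]
 [ 0.56503651 -0.60247454 -0.56370042]
 [-0.39173794  0.40539835 -0.8259501 ]] [-0.41618016 -0.27819118  1.58732854]
top 413.0231901505995 277.99702143289517 211.269809657514 [[ 0.05360539 -0.99855671  0.00331185]
 [-0.97749112 -0.05315169 -0.20417154]
 [ 0.20405289  0.00770739 -0.97892953]] [0.01451531 0.54617763 0.99828279]
```

View pics/top0.png

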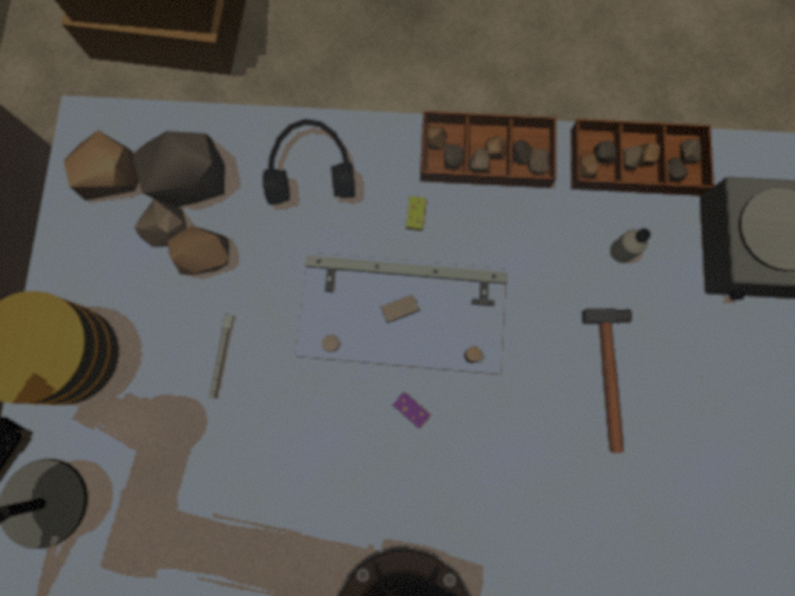

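View pics/scene0.png

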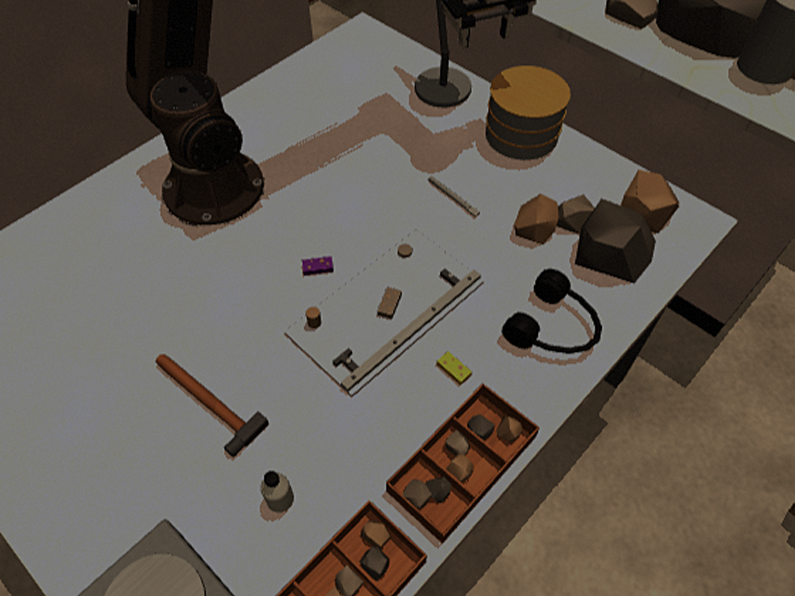

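The top view shows three candidates for the billet: the plain grey-brown block on the plate (400,308), a purple one on the bench (411,410) and a yellow one (416,213). The plain block on the plate is the one described. The T-shaped stop is at (483,292), on the right towards world -y. The bar stop is at (330,280). I'll confirm both in an enlarged crop.

```bash
python3 - <<'E'
from plant import *
import cv2
s=snapshot("top"); c=s["color"][172:272,204:364,::-1]
cv2.imwrite("pics/crop1.png",cv2.convertScaleAbs(cv2.resize(c,None,fx=5,fy=5,interpolation=cv2.INTER_CUBIC),alpha=1.5))
E
```

```text
(no output)
```

View pics/crop1.png

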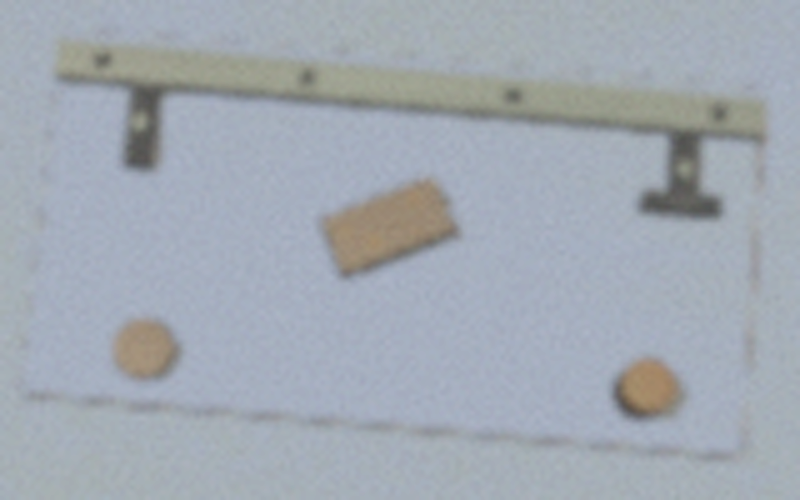

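```bash
cat > h.py <<'E'
import numpy as np
def ray(s,uv,z):
    K=np.array([[s["fx"],0,s["cx"]],[0,s["fy"],s["cy"]],[0,0,1]])
    R,t=np.array(s["R"]),np.array(s["t"])
    d=R.T@np.linalg.solve(K,[*uv,1]); o=-R.T@t
    return (o+d*(z-o[2])/d[2])
E
python3 - <<'E'
from plant import *
from h import *
s=snapshot("top")
P=lambda u,v,z: ray(s,(204+u/5-.4,172+v/5-.4),z)[:2]
a,b=P(57,77,.022),P(765,137,.022)
yj=(a-b)/np.linalg.norm(a-b); xj=np.array([yj[1],-yj[0]])
print("rail",a,b,np.linalg.norm(a-b),"jig yaw",np.degrees(np.arctan2(-yj[0],yj[1])))
O=(a+b)/2-.07*xj; print("O",O,xj,yj)
J=lambda p:(np.dot(p-O,xj),np.dot(p-O,yj))
for n,u,v,z in [("plL",25,395,.01),("plR",742,455,.01),("bil",322,217,.026),("bil",432,180,.026),("bil",457,233,.026),("bil",345,275,.026),("stemL",670,165,.022),("stemR",699,165,.022),("lipL",641,203,.022),("lipR",720,208,.022),("slice",145,347,.02),("plug",650,386,.05),("bar",142,130,.022)]:
    print(n,P(u,v,z).round(4),np.round(J(P(u,v,z)),4))
E
```

```text
rail [0.60871342 0.21570849] [ 0.59633937 -0.16248485] 0.3783957189421149 jig yaw -1.873984639416422
O [0.53256383 0.02890091] [ 0.99946517 -0.03270137] [0.03270137 0.99946517]
plL [0.4395 0.2199] [-0.0992  0.1878]
plR [ 0.4285 -0.1553] [-0.098  -0.1875]
bil [0.5395 0.0698] [0.0056 0.0412]
bil [0.5625 0.0132] [ 0.0304 -0.0148]
bil [ 0.5348 -0.0013] [ 0.0032 -0.0301]
bil [0.5094 0.0561] [-0.0241  0.0264]
stemL [ 0.5783 -0.1124] [ 0.0504 -0.1398]
stemR [ 0.5792 -0.1278] [ 0.0517 -0.1551]
lipL [ 0.557  -0.0976] [ 0.0285 -0.1257]
lipR [ 0.5565 -0.1393] [ 0.0295 -0.1674]
slice [0.4668 0.158 ] [-0.0699  0.1269]
plug [ 0.457  -0.1012] [-0.0713 -0.1325]
bar [0.5822 0.1682] [0.045  0.1408]
```

```bash
cat >> h.py <<'E'
O=np.array([.5326,.0289]); YAW=-1.87
def rel(obs,jx,jy,tipz):
    "report the jig pose of the tip and the shift to a goal in tool units of 25 mm, turn in units of 6 deg"
    from scipy.spatial.transform import Rotation as Ro
    c,s=np.cos(np.radians(YAW)),np.sin(np.radians(YAW)); Rj=np.array([[c,-s],[s,c]])
    Rt=Ro.from_euler('xyz',obs["orientation"],degrees=True)
    p=np.array(obs["tool_pos"])+Rt.apply([0,0,.178])
    g=np.array([*(O+Rj@[jx,jy]),tipz])
    w=(Rt.inv()*Ro.from_euler('xyz',[180,0,YAW],degrees=True)).as_rotvec(degrees=True)/6
    print("t",obs["clock"],"tip jig",(Rj.T@(p[:2]-O)).round(4),"z",p[2].round(4),"F",np.round(obs["force"],1),"open",obs["opening"],
     "\n shift",(Rt.inv().apply(g-p)/.025).round(2),"turn",w.round(2))
E
python3 -m handwheel '[[-1,0.5,1,0,0,0,-1],[-1,0.2,1,0,0,0,-1],[-1,0.2,1,0,0,0,-1],[-1,0.2,1,0,0,0,-1],[-1,0.2,1,0,0,0,0]]'
python3 -c "
from plant import *; from h import *
rel(get_obs(),-.055,.01,.06)"
```

```text
clock: 0.82
tool_pos: [0.2971, 0.4762, 0.4046]
orientation: [180.0, 0.0, -2.0]
force: [0.9, 0.1, -0.8]
opening: 0.0432
gripper_force: 0.0
t 0.825 tip jig [-0.25    0.4394] z 0.2266 F [ 0.9  0.1 -0.8] open 0.04317136584583726 
 shift [ 7.83 17.16  6.66] turn [ 0.    0.   -0.01]
```

```bash
python3 -m handwheel '[[-1,0.45,1,0,0,0,0],[-1,0.45,1,0,0,0,0],[-1,0.45,1,0,0,0,0],[-1,0.45,1,0,0,0,0],[-1,0.45,1,0,0,0,0]]' >/dev/null
python3 -m handwheel '[[-1,0.45,1,0,0,0,0],[-1,0.45,1,0,0,0,0],[-1,0.45,1,0,0,0,0],[-1,0.45,1,0.3,0,0,0],[-1,0.45,1,0.4,0,0,0]]' >/dev/null
python3 -m handwheel '[[-1,0.45,1,0.8,0,0,0],[-1,0.45,1,0.8,0,0,0],[-1,0.45,1,0.8,0,0,0],[-1,0.45,1,0.8,0,0,0],[-1,0.4,0.8,0.6,0,0,0]]' >/dev/null
python3 -m handwheel '[[-1,0,0,0,0,0,0]]' >/dev/null
python3 -c "
from plant import *; from h import *
rel(get_obs(),-.055,.01,.06)"
```

```text
t 2.825 tip jig [-0.084   0.0674] z 0.1131 F [ 0.1 -0.6  0.6] open 0.00015595790730445409 
 shift [1.18 2.28 2.12] turn [ 0.02  0.02 -0.06]
```

```bash
python3 -m handwheel '[[-1,0.4,0.8,0.7,0,0,0],[-1,0.4,0.8,0.7,0,0,0],[-1,0.4,0.7,0.7,0,0,0],[-1,0,0,0,0,0,0],[-1,0,0,0,0,0,0]]' >/dev/null
python3 - <<'E'
from plant import *
from h import *
import cv2
rel(get_obs(),-.055,.01,.014)
s=snapshot("wrist"); cv2.imwrite("pics/w1.png",cv2.convertScaleAbs(s["color"][:,:,::-1],alpha=1.4))
print(s["tool_from_camera"],s["fx"],s["cx"],s["cy"])
E
```

```text
t 3.45 tip jig [-0.0535  0.0125] z 0.0624 F [ 0.4 -0.3  0.3] open 0.000609270550240322 
 shift [-0.06  0.1   1.94] turn [-0.   -0.01 -0.03]
[[-3.00443208e-05 -9.55104937e-01 -2.96267713e-01  8.01907541e-02]
 [ 9.99999833e-01  1.42364324e-04 -5.60362056e-04  8.02559752e-04]
 [ 5.77382519e-04 -2.96267681e-01  9.55104773e-01  2.08580443e-02]
 [ 0.00000000e+00  0.00000000e+00  0.00000000e+00  1.00000000e+00]] 330.5237476898539 279.1438965380642 208.79233148782222
```

View pics/w1.png

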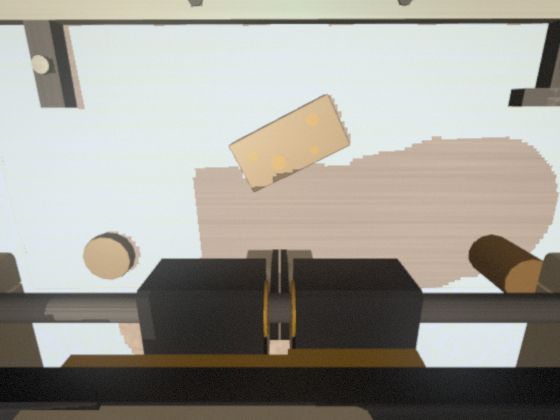

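The wrist view shows the billet ahead of the closed fingertips, corners about (229,147), (329,95), (350,145) and (255,191). The rail edge is level at row 22, so the tool is square to the jig. The tips are about 28 mm wide. I'll lower and push.

```bash
python3 -m handwheel '[[-1,0,0.1,0.6,0,0,0],[-1,0,0,0.6,0,0,0],[-1,0,0,0.5,0,0,0],[-1,0,0,0.15,0,0,0],[-1,0,0,0,0,0,0]]' >/dev/null
python3 -c "
from plant import *; from h import *
rel(get_obs(),.0285,.01,.014)"
python3 -m handwheel '[[-1,0.3,0,0,0,0,0],[-1,0.3,0,0,0,0,0],[-1,0.3,0,0,0,0,0],[-1,0.25,0,0,0,0,0],[-1,0.25,0,0,0,0,0]]'
python3 -m handwheel '[[-1,0.25,0,0,0,0,0],[-1,0.25,0,0,0,0,0],[-1,0.25,0,0,0,0,0],[-1,0.25,0,0,0,0,0],[-1,0.2,0,0,0,0,0]]'
python3 -c "
from plant import *; from h import *
rel(get_obs(),.0285,.01,.014)"
```

```text
t 4.125 tip jig [-0.0537  0.0099] z 0.0155 F [ 0.2 -0.1 -0.1] open 0.0004335627631213781 
 shift [ 3.29 -0.01  0.06] turn [ 0.    0.   -0.03]
clock: 4.75
tool_pos: [0.5145, 0.0389, 0.1933]
orientation: [180.0, 0.0, -2.1]
force: [0.1, 0.2, 0.2]
opening: 0.0005
gripper_force: 0.1
clock: 5.38
tool_pos: [0.5445, 0.0379, 0.1934]
orientation: [180.0, 0.0, -2.1]
force: [0.1, -0.8, 0.8]
opening: 0.0006
gripper_force: 0.3
t 5.375 tip jig [0.0116 0.0094] z 0.0154 F [ 0.1 -0.8  0.8] open 0.0005964069232081997 
 shift [ 0.68 -0.03  0.06] turn [ 0.    0.   -0.03]
```

```bash
python3 -m handwheel '[[-1,0.15,0,0,0,0,-0.03],[-1,0.15,0,0,0,0,0],[-1,0.1,0,0,0,0,0],[-1,0.1,0,0,0,0,0],[-1,0,0,0,0,0,0]]'
python3 - <<'E'
from plant import *
from h import *
import cv2
rel(get_obs(),.0285,.01,.014)
s=snapshot("wrist"); cv2.imwrite("pics/w2.png",cv2.convertScaleAbs(s["color"][:,:,::-1],alpha=1.4))
E
```

```text
clock: 6.0
tool_pos: [0.5568, 0.0376, 0.1934]
orientation: [-180.0, -0.0, -1.9]
force: [0.9, 0.1, 0.1]
opening: 0.0005
gripper_force: 0.0
t 6.0 tip jig [0.0239 0.0095] z 0.0154 F [0.9 0.1 0.1] open 0.00047247892181456725 
 shift [ 0.18 -0.02  0.06] turn [-0. -0. -0.]
```

View pics/w2.png

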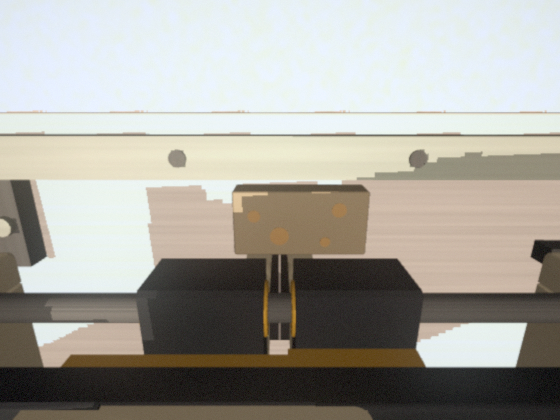

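The billet now sits square to the rail (columns 234–367, top edge row 187), with a few mm of gap still to the rail face at row 180. I'll press on.

```bash
for i in 1; do python3 -m handwheel '[[-1,0.1,0,0,0,0,0],[-1,0.08,0,0,0,0,0],[-1,0,0,0,0,0,0]]'|sed -n '2p;4p'
python3 -m handwheel '[[-1,0.06,0,0,0,0,0],[-1,0,0,0,0,0,0]]'|sed -n '2p;4p'; done
```

```text
tool_pos: [0.5613, 0.0374, 0.1934]
force: [-0.2, 0.6, 0.1]
tool_pos: [0.5619, 0.0373, 0.1932]
force: [-4.3, 1.5, 3.3]
```

```bash
python3 -m handwheel '[[-1,0.06,0,0,0,0,0],[-1,0,0,0,0,0,0],[-1,0,0,0,0,0,0]]'|sed -n '2p;4p'
python3 - <<'E'
from plant import *
from h import *
import cv2
rel(get_obs(),.0285,.01,.014)
s=snapshot("wrist"); cv2.imwrite("pics/w3.png",cv2.convertScaleAbs(cv2.resize(s["color"][100:280,180:420,::-1],None,fx=3,fy=3),alpha=1.4))
E
```

```text
tool_pos: [0.5624, 0.0372, 0.1931]
force: [-10.1, 3.3, 5.4]
t 7.05 tip jig [0.0288 0.0091] z 0.0151 F [-10.1   3.3   5.4] open 0.00047620299286398423 
 shift [-0.01 -0.03  0.04] turn [ 0.01  0.04 -0.01]
```

View pics/w3.png

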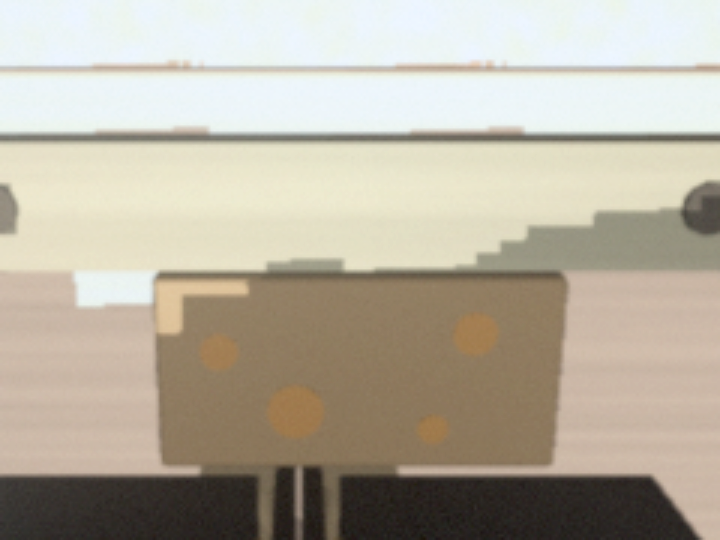

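Flush: the billet's top edge lies on the rail face along its whole length, with 10 N of pinning force. Next I go round to the +y end.

```bash
python3 -m handwheel '[[-1,-0.3,0,0,0,0,0],[-1,-0.6,0,0,0,0,0],[-1,0,-0.7,0,0,0,0],[-1,0,-0.8,0,0,0,0],[-1,0,-0.8,0,0,0,0]]'|sed -n '2p;4p'
python3 -m handwheel '[[-1,0,0,0,0,0,0],[-1,0.6,0,0,0,0,0],[-1,0.6,0,0,0,0,0],[-1,0.6,0,0,0,0,0],[-1,0,0,0,0,0,0]]'|sed -n '2p;4p'
python3 -c "
from plant import *; from h import *
rel(get_obs(),.054,.049,.014)"
```

```text
tool_pos: [0.5438, 0.0972, 0.1936]
force: [-0.3, 0.4, 0.3]
tool_pos: [0.5899, 0.0936, 0.1931]
force: [0.2, 0.3, 0.7]
t 8.35 tip jig [0.0552 0.0666] z 0.0151 F [0.2 0.3 0.7] open 4.055402682517651e-05 
 shift [-0.05  0.7   0.04] turn [ 0.   -0.   -0.01]
```

```bash
python3 -m handwheel '[[-1,-0.03,0.3,0,0,0,0],[-1,0,0.3,0,0,0,0],[-1,0,0.25,0,0,0,0],[-1,0,0.25,0,0,0,0],[-1,0,0.25,0,0,0,0]]'|sed -n '2p;4p'
python3 -m handwheel '[[-1,0,0.25,0,0,0,0],[-1,0,0.25,0,0,0,0],[-1,0,0.25,0,0,0,0],[-1,0,0.2,0,0,0,0],[-1,0,0,0,0,0,0]]'|sed -n '2p;4p'
python3 - <<'E'
from plant import *
from h import *
import cv2
rel(get_obs(),.0545,-.0615,.014)
s=snapshot("wrist"); cv2.imwrite("pics/w4.png",cv2.convertScaleAbs(cv2.resize(s["color"][120:320,240:506,::-1],None,fx=3,fy=3),alpha=1.4))
E
```

```text
tool_pos: [0.5865, 0.0599, 0.1935]
force: [-1.3, 1.1, 0.0]
tool_pos: [0.5858, 0.0362, 0.1934]
force: [0.3, 1.3, -0.2]
t 9.6 tip jig [0.0529 0.009 ] z 0.0154 F [ 0.3  1.3 -0.2] open 0.0006708854710563421 
 shift [0.06 2.82 0.06] turn [ 0.    0.   -0.01]
```

View pics/w4.png

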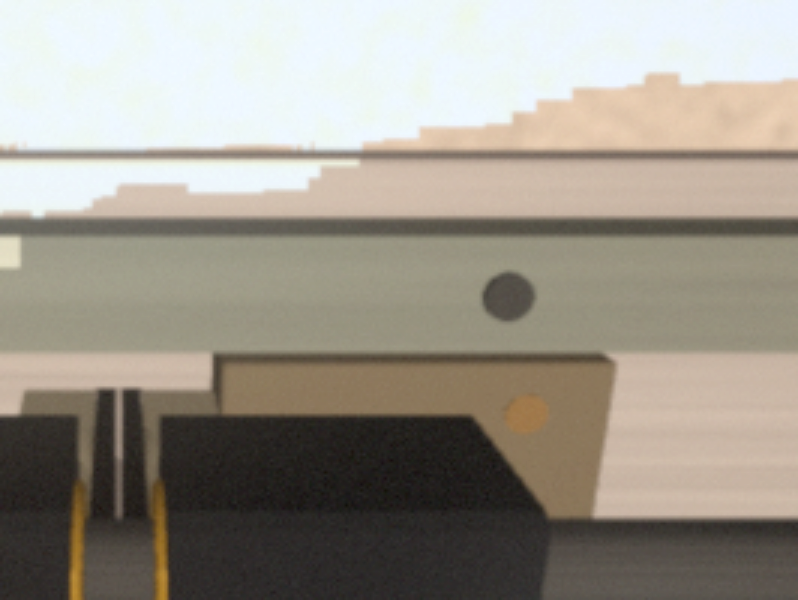

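The billet is still flush, its far edge at row 355 right on the rail and its trailing end against the fingertip. I'll keep pushing.

```bash
python3 -m handwheel '[[-1,0.01,0.25,0,0,0,0],[-1,0.01,0.25,0,0,0,0],[-1,0.01,0.25,0,0,0,0],[-1,0.01,0.25,0,0,0,0],[-1,0.01,0.25,0,0,0,0]]'|sed -n '2p;4p'
python3 -m handwheel '[[-1,0,0.25,0,0,0,0],[-1,0,0.25,0,0,0,0],[-1,0,0.2,0,0,0,0],[-1,0,0.2,0,0,0,0],[-1,0,0,0,0,0,0]]'|sed -n '2p;4p'
python3 - <<'E'
from plant import *
from h import *
import cv2
rel(get_obs(),.0545,-.0615,.014)
s=snapshot("wrist"); cv2.imwrite("pics/w5.png",cv2.convertScaleAbs(cv2.resize(s["color"][120:320,240:506,::-1],None,fx=3,fy=3),alpha=1.4))
E
```

```text
tool_pos: [0.586, 0.0048, 0.1934]
force: [-0.0, -0.1, 0.3]
tool_pos: [0.5853, -0.0175, 0.1934]
force: [0.4, -0.1, -0.0]
t 10.9 tip jig [ 0.0542 -0.0447] z 0.0154 F [ 0.4 -0.1 -0. ] open 5.449313773206281e-05 
 shift [0.01 0.67 0.06] turn [ 0. -0. -0.]
```

View pics/w5.png

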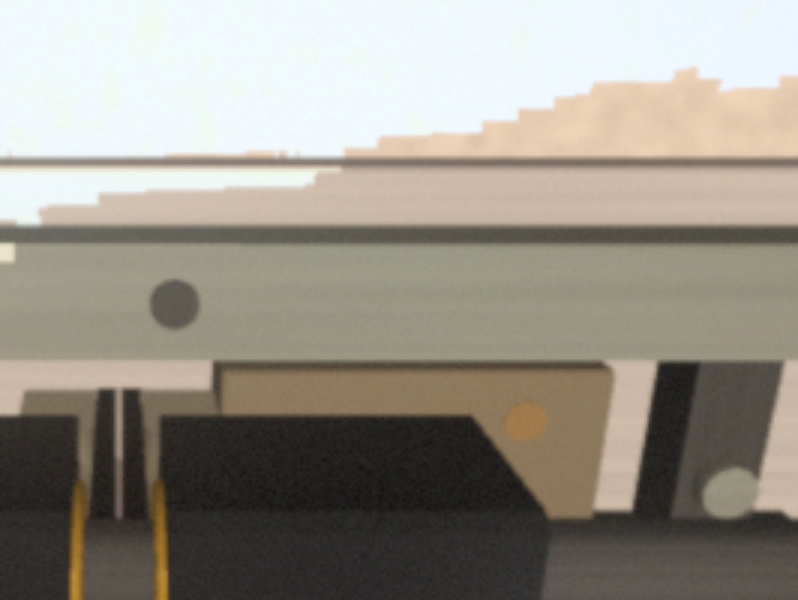

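The billet is flush and about 12–16 mm short of the stem (billet end at column 612, stem at about 690). I'll close the gap slowly.

```bash
python3 -m handwheel '[[-1,0,0.12,0,0,0,0],[-1,0,0.12,0,0,0,0],[-1,0,0.12,0,0,0,0],[-1,0,0,0,0,0,0]]'|sed -n '2p;4p'
python3 -m handwheel '[[-1,0,0.08,0,0,0,0],[-1,0,0.04,0,0,0,0],[-1,0,0,0,0,0,0]]'|sed -n '2p;4p'
python3 -c "
from plant import *; from h import *
rel(get_obs(),.0545,-.0615,.014)"
```

```text
tool_pos: [0.585, -0.0264, 0.1934]
force: [0.4, -0.0, 0.9]
tool_pos: [0.5849, -0.0292, 0.1934]
force: [0.1, -0.2, 0.1]
t 11.825 tip jig [ 0.0542 -0.0564] z 0.0154 F [ 0.1 -0.2  0.1] open 0.0006221294943343841 
 shift [0.01 0.2  0.06] turn [ 0.  0. -0.]
```

```bash
python3 -m handwheel '[[-1,0,0.08,0,0,0,0],[-1,0,0,0,0,0,0]]'|sed -n '2p;4p'
python3 -m handwheel '[[-1,0,0.05,0,0,0,0],[-1,0,0,0,0,0,0]]'|sed -n '2p;4p'
python3 -m handwheel '[[-1,0,0.04,0,0,0,0],[-1,0,0,0,0,0,0]]'|sed -n '2p;4p'
```

```text
tool_pos: [0.5848, -0.0313, 0.1934]
force: [-0.2, 0.9, 0.3]
tool_pos: [0.5848, -0.0325, 0.1934]
force: [0.8, -0.2, -0.2]
tool_pos: [0.5848, -0.0334, 0.1934]
force: [0.4, 1.2, -0.0]
```

```bash
for i in 1; do python3 -m handwheel '[[-1,0,0.04,0,0,0,0],[-1,0,0,0,0,0,0]]'|sed -n '2p;4p'
python3 -m handwheel '[[-1,0,0.04,0,0,0,0],[-1,0,0,0,0,0,0]]'|sed -n '2p;4p'; done
```

```text
tool_pos: [0.5848, -0.0337, 0.1934]
force: [-1.1, 6.1, 0.2]
tool_pos: [0.5848, -0.0339, 0.1935]
force: [-1.9, 10.5, 1.9]
```

The stem is met at 10 N. I'll back off and look.

```bash
python3 -m handwheel '[[-1,0,-0.3,0,0,0,0],[-1,0,-0.7,0,0,0,0],[-1,-0.6,0,-0.8,0,0,0],[-1,-1,0.5,-1,0,0,0],[-1,-0.4,1,-0.6,0,0,0]]'|sed -n '2p;4p'
python3 - <<'E'
from plant import *
from h import *
import cv2
rel(get_obs(),.029,-.093,.0155)
s=snapshot("wrist"); cv2.imwrite("pics/w6.png",cv2.convertScaleAbs(cv2.resize(s["color"][40:240,250:510,::-1],None,fx=3,fy=3),alpha=1.4))
E
```

```text
tool_pos: [0.5336, -0.0454, 0.2545]
force: [0.9, -0.7, -0.4]
t 13.7 tip jig [ 0.0036 -0.0742] z 0.0765 F [ 0.9 -0.7 -0.4] open 0.0006216197940218486 
 shift [1.01 0.75 2.44] turn [-0.   -0.01  0.02]
```

View pics/w6.png

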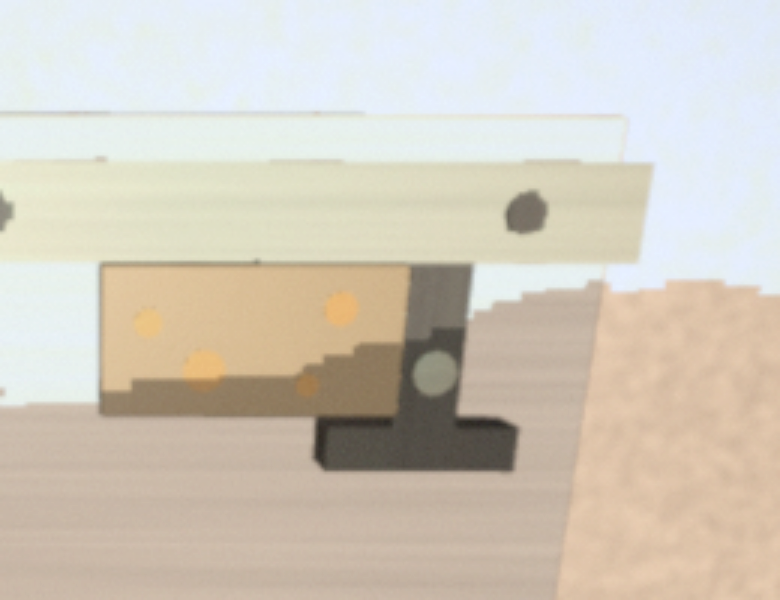

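The billet's side lies on the rail (row 262), its end is against the stem (column 410), and nothing touches it. I'll let the arm settle and hand in.

```bash
python3 -m handwheel '[[-1,0,0,-0.5,0,0,0],[-1,0,0,0,0,0,0],[-1,0,0,0,0,0,0]]'|sed -n '1,2p'
python3 -c "
from plant import *; print(close_job())"
```

```text
clock: 14.12
tool_pos: [0.5346, -0.0457, 0.2656]
the job is handed in; nothing more can be done
None
```

The job is handed in at 14.1 s: the billet was pinned flush on the rail mid-plate, then pushed home into the T-stop pocket and released. The last picture shows its side on the rail and its end on the stem; the hand-in returned no verdict.

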